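# Snap the cover onto a specimen capsule and keep it pressed

## Task

Pack the green polished specimen mount for transport: stand it upright, polished face up, in the round well of the specimen capsule base, then set the white bell-shaped cover with the blue knob over it and press the cover straight down until all four orange catches snap over its rim and it sits fully home. Do not let go afterwards: finish while still pressing the cover firmly down on its seat. Leave the two black mounts, the loupe and the brown bottle where they stand.

Things in the scene. Friction and masses are not known exactly. Their poses are not given: they have to be found in the camera images.
- capsule_base: Specimen capsule base, fixed to the bench: aluminium disc 112 mm in diameter, 10 mm high, carrying a grey seat ring and four orange catches. Two wide gaps between the catches, on its +x and -x sides (a small dark screw head in each), are 40 mm wide and leave room for gripper fingers. Origin: centre of its underside, on the bench; x towards one gap; z up.
- seat: Grey seat ring on the base, where the cover's rim comes to rest: 72 mm outside diameter, 6 mm high, flat top 16 mm above the bench. Its hole is the well. Six steel guide pins, 7 mm thick with tapered tips, stand round it, leaving 70 mm between them for the cover; tips 42 mm above the bench. Origin: centre of the ring's underside, 10 mm above the bench; turns with the base.
- well (a point): Centre of the well's floor, 10 mm above the bench: the well is the round hole in the seat ring, 36 mm in diameter and 6 mm deep.
- catch0 (a joint): Lean of one of the four equal orange sprung catches (rad; 0 upright, grows to about 0.15 as the rim pushes it outward, springs back). They are 14 mm wide, tops 29 mm above the bench, at 60, 120, 240 and 300 degrees from the base's x axis; their rounded noses reach in over the seat to 31.5 mm from the centre.
- cover: White hollow bell-shaped snap cover, loose, about 80 g, upright on the bench: round, rim bead 68 mm in diameter, 5 mm thick; flat top 26 mm up; the mount fits inside with room to spare. On the catch noses it rests about 12 mm above the seat; pressed, it resists up to about 8 to 14 N, which drops suddenly about 6 mm above the seat as it snaps. Origin: centre of the rim's underside; z up.
- cover_knob (a point): Centre of the cover's blue knob, the place to grip: 24 mm in diameter, from 31 to 52 mm above the cover's underside (20 mm thick neck below, down to the flat top at 26 mm); this point is on the axis, 40 mm above the underside, and 56 mm above the bench once the cover is home. Yaw does not matter.
- mount_2_center (a point): Centre (half-way up) of the green polished specimen mount: loose upright cylinder 31 mm in diameter, 24 mm high, with a light metal face on top. Standing in the well its centre is 22 mm and its top 34 mm above the bench.
- mount_0_center (a point): Centre of a black specimen mount, 31 mm in diameter, 18 mm high; to be left alone.
- mount_1_center (a point): Centre of another black specimen mount, 31 mm in diameter, 21 mm high; to be left alone.
- loupe: Black eye loupe, 36 mm in diameter, 38 mm high, standing on the bench; origin: centre of its underside; to be left alone.
- cleaner_center (a point): Centre (half-way up) of a brown bottle with a black cap, 54 mm in diameter, 132 mm high; to be left alone.
Mind the look-alikes: they are no part of the job. What is shaped like the part that bears mount_2_center but red is not meant. Leave any pink look-alike of the capsule_base alone.

How it is judged:
By the outcome, as a careful person would: the job done as asked, in the order asked, and still so for the second after the job is handed in, while the arm keeps its last pose, push and grip.
It also fails if it takes over 61 s, if anything falls off the work surface, if the arm or the gripper's body presses on something with over 40 N, if the wrist force passes 120 N, or if a joint passes its speed limit or range.

## Robot

A 6-joint arm with a two-finger parallel gripper is mounted at the origin on a cart in front of the work surface, level with it; the furniture and walls round the work are solid. World frame = base frame: x ahead of the robot, y to its left, z up, the work surface at z = 0. Lengths are in m, angles in rad, forces in N, time in s.
With the tool pointing down it reaches from about 0.35 to 0.975 m from the base axis. Payload 17.4 kg.
Tool frame: the origin (TCP) lies at the very end of the fingers, on their centre line; the grasp point (between the pads) lies behind it (manip.grip_depth is the z of the grasp point in the tool frame, in m); z points along the fingers, y is the direction in which the jaws open and shut (so a half turn about z gives the same grasp; the last joint's range is limited). The gripper opens to 85 mm and grips with 20 to 120 N. Pads are 22 mm wide; open, the fingers measure 114 mm over their backs; the gripper's body (76 mm by 85 mm) begins 54 mm behind the grasp point. The pads swing forward as they close: fully open they stand 13 mm farther back than shut.
Start: joints at [1.216, 0.116, 1.442, -0, 1.584, -0.038], TCP at [0.21, 0.641, 0.231] pointing down, gripper open.
Joint ranges: [-2.83, 2.83], [-0.83, 2.19], [0.07, 2.5], [-1.14, 4.28], [0.01, 3], [-2.97, 2.97]. Speed limits (rad/s): [1.89, 1.89, 2.22, 3.14, 3.14, 3.14].

## Interface

Orientations are given as [roll, pitch, yaw] about the fixed x, y, z axes, in that order (R = Rz(yaw) Ry(pitch) Rx(roll)).
In Python, from cell import telemetry, imaging, manip gives the robot as it stands. The module is installed in compiled form; this text tells all that it offers.
- The arm moves only by the tool send_rows, never from a script. Its argument "targets" is a list of rows, each an object of numbers: "tx", "ty", "tz": the shift along the tool's x, y, z in cm; "yaw": the turn about the tool's z in degrees. In form: [{"tx": .., "ty": .., "tz": .., "yaw": ..}, ...]. A call has 1 to 5 rows; each row shifts and turns the commanded pose from where the row before left it, along the tool's axes as they then stand; what a row does not reach is not made up. A row lasts 1/8 s, in which the tool goes at most 62.5 mm and 10.7 degrees, less where a joint would pass 70% of its speed; a pose out of reach is approached as far as the arm can. A call is refused whole if a number of a shift passes 6.25 or a number of a turn 10.7, either way. A call with a gripper value outside its range is refused whole. "gripper" is the closure, from 0 (fully open) to 1 (shut), set as the call begins (left out, the last holds). The fingers move at their own pace and stop on an object; "grip_force" is the grip in N (left out, the last holds). Time passes only in rows, so rows that do not move let the fingers close. It gives the time, the measured TCP pose, the force and the opening at its end, in the units of the state.
- telemetry.sense(): the state, without advancing time (a new reading comes with each control period).
- imaging.read_camera(name): name is "scene" or "top"; returns a dict with "color" (384x512x3 uint8, red, green, blue), "vfov" (degrees; the focal length in pixels is half the picture's height over the tangent of half this angle, whatever the lens; pixels are square), "cx", "cy" (the principal point, pixels), "k1" (the pictures are not rectified: a ray, as slopes to the right and down, at radius r is drawn at 1 + k1 r^2 times it, then the intrinsics apply), "rvec" (rotation vector, rad) and "tvec" (3), from world to camera coordinates, as OpenCV has them. Camera axes: x right, y down, z forward; pixel columns grow to the right and rows downward; lengths in m; the calibration is good to about 2 mm. A picture is of the moment at which its call begins. There is no depth.
- manip.job_done(): hands the job in, once; it reports no verdict.
The state is a dict: "time_s": time; "joint_positions": joint angles; "qd": joint speeds; "joint_torque": joint torques, N m; "tcp_pos": TCP position; "tool_rot": TCP orientation; "ft_force": force on the tool from outside, world axes, zero at the start; "wrist_torque": the same for the moment, N m; "finger_gap": opening from 0.0 (shut) to 1.0 (fully open).
Only numpy, scipy, OpenCV 4.12 (cv2) and the standard library are available. Lean on these libraries where they do the work, as an engineer would, in place of code of your own. Each camera call takes 0.05 s, during which the arm holds its last target.

## Working session

There is one attempt and no reset: what is moved stays moved. The work goes in short steps, Python scripts to look and compute and a tool call to move; the robot and the scene stay as the last step left them, time stands still between calls to the robot, and variables do not carry over. Pictures are saved under pics/ and viewed, and the job is handed in when it is done.

Besides the shell and the picture viewer there is one more tool, called after "Call:" by a JSON object that holds its "fn" and its "kwargs". send_rows: Moves the arm, as the interface text tells. Its arguments: {"type":"object","properties":{"targets":{"type":"array"},"gripper":{"type":"number"},"grip_force":{"type":"number"}},"required":["targets"]}

```bash
mkdir -p pics; cat > h.py <<'E'
import numpy as np, cv2
from cell import telemetry, imaging, manip
def cam(n):
    c=imaging.read_camera(n)
    R,_=cv2.Rodrigues(np.array(c["rvec"],float)); c["R"]=R; c["t"]=np.array(c["tvec"],float).ravel()
    h=c["color"].shape[0]; c["f"]=h/2/np.tan(np.radians(c["vfov"])/2)
    c["K"]=np.array([[c["f"],0,c["cx"]],[0,c["f"],c["cy"]],[0,0,1]]); c["D"]=np.array([c["k1"],0,0,0.])
    return c
def ray(c,u,v):
    p=cv2.undistortPoints(np.array([[[u,v]]],float),c["K"],c["D"])[0,0]
    d=c["R"].T@np.array([p[0],p[1],1]); o=-c["R"].T@c["t"]; return o,d
def onz(c,u,v,z):
    o,d=ray(c,u,v); return o+d*(z-o[2])/d[2]
def proj(c,P):
    return cv2.projectPoints(np.atleast_2d(np.array(P,float)),np.array(c["rvec"],float),c["t"],c["K"],c["D"])[0][:,0]
def save(c,fn,box=None,s=1):
    im=c["color"][:,:,::-1]
    if box: im=im[box[1]:box[3],box[0]:box[2]]
    cv2.imwrite("pics/"+fn,cv2.resize(im,None,fx=s,fy=s,interpolation=cv2.INTER_CUBIC))
E
python3 - <<'E'
from h import *
for n in("scene","top"):
    c=cam(n); save(c,n+"0.png",s=1.5); print(n,c["vfov"],c["cx"],c["cy"],c["k1"],-c["R"].T@c["t"])
print(telemetry.sense(), manip.grip_depth)
E
```

```text
scene 53.77482397922102 260.4018800341303 190.41848571620665 -0.04562210251470398 [-0.18133795 -0.43240667  0.49176948]
top 42.85912201426689 250.8444127258266 184.4092882019127 -0.011506315008694402 [ 3.55851375e-01 -1.26511873e-03  1.29455652e+00]
{'time_s': 0.1, 'joint_positions': array([ 1.21620363e+00,  1.16426856e-01,  1.44220210e+00, -2.60924062e-05,
        1.58398166e+00, -3.78136526e-02]), 'qd': array([-0.00086237, -0.0004461 , -0.00158125,  0.00052392, -0.00113356,
       -0.00127865]), 'joint_torque': array([ 2.04129312e-03, -7.33663058e+01, -6.33786678e+01,  9.46308683e-05,
        5.33699262e-03, -8.85344235e-06]), 'tcp_pos': array([0.21023356, 0.64124868, 0.23064126]), 'tool_rot': array([-3.14057443e+00, -1.24118689e-05,  2.82481328e+00]), 'ft_force': array([ 0.23337972, -0.27543099,  0.44097547]), 'wrist_torque': array([ 0.0347397 , -0.01095244, -0.03490035]), 'finger_gap': 1.0017986145588713} -0.0187
```

View pics/scene0.png

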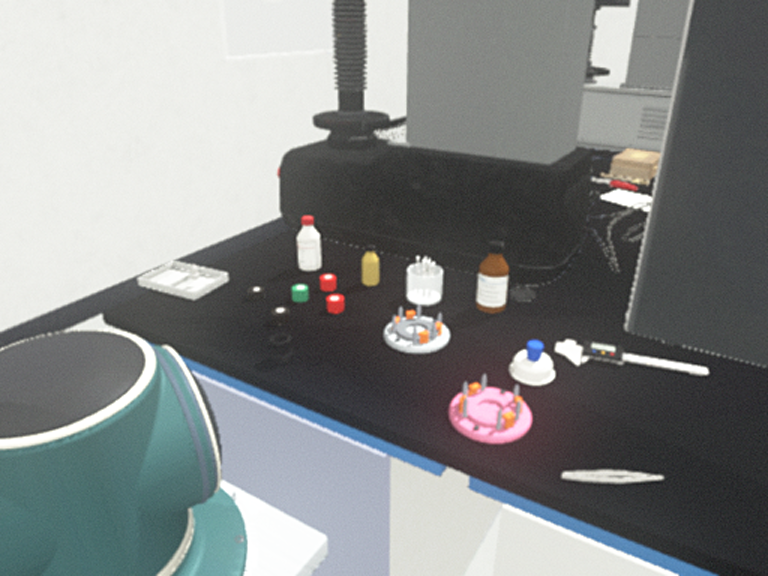

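View pics/top0.png

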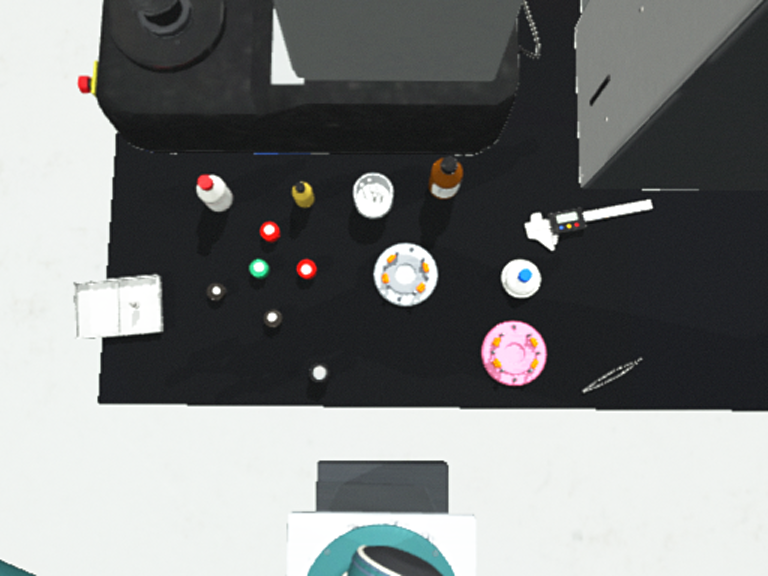

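The scene view shows the green mount at about (200,195). The red look-alikes are at about (219,188) and (224,202), the grey base at (278,222), the pink base at (327,275) and the cover's knob at (357,232).

In the top view, the things that could be taken for what I want are:
- **Mount:** green (173,179), red (204,179), red (180,154), blacks (144,194) and (182,212). I choose the green one.
- **Base:** aluminium (271,183) or pink (343,235). I choose the aluminium one.
- **Cover:** white with blue knob (347,186), the only one.

```bash
cat > m.py <<'E'
from h import *
def tri(cs,ps):
    A=np.zeros((3,3));b=np.zeros(3)
    for c,p in zip(cs,ps):
        o,d=ray(c,*p); d=d/np.linalg.norm(d); M=np.eye(3)-np.outer(d,d); A+=M;b+=M@o
    X=np.linalg.solve(A,b); return X,[np.round(proj(c,X)[0]-p,1) for c,p in zip(cs,ps)]
def mask(c,lo,hi,box):
    hsv=cv2.cvtColor(c["color"],cv2.COLOR_RGB2HSV); m=cv2.inRange(hsv,np.array(lo),np.array(hi))
    k=np.zeros_like(m); x0,y0,x1,y1=box; k[y0:y1,x0:x1]=255; return m&k
def cen(m):
    ys,xs=np.nonzero(m); return np.array([xs.mean(),ys.mean()]),len(xs),(xs.min(),ys.min(),xs.max(),ys.max())
E
python3 - <<'E'
from m import *
s=cam("scene");t=cam("top")
a=t["color"][:,:,::-1]; cr=lambda x,y,r=32:cv2.resize(a[y-r:y+r,x-r:x+r],(380,380),interpolation=cv2.INTER_CUBIC)
cv2.imwrite("pics/crop_t.png",np.hstack([cr(173,179),cr(271,183)]))
a=s["color"][:,:,::-1]
cv2.imwrite("pics/crop_s.png",np.hstack([cr(200,195),cr(278,218)]))
gs,n1,b1=cen(mask(s,(60,80,40),(90,255,255),(185,180,215,210)));gt,n2,b2=cen(mask(t,(60,60,40),(90,255,255),(155,165,190,195)))
print("green",gs,n1,b1,gt,n2,b2)
# metal face: bright low saturation
fs=cen(mask(s,(0,0,150),(180,90,255),(b1[0]-1,b1[1]-2,b1[2]+1,b1[3])));ft=cen(mask(t,(0,0,150),(180,120,255),(163,168,184,190)))
print("face",fs,ft, tri([s,t],[fs[0],ft[0]]), onz(t,*ft[0],.024), onz(s,*fs[0],.024))
ks=cen(mask(s,(105,120,60),(125,255,255),(340,215,375,250)));kt=cen(mask(t,(105,120,60),(125,255,255),(330,165,365,205)))
print("knob",ks,kt,tri([s,t],[ks[0],kt[0]]))
# base outline in top
hsv=cv2.cvtColor(t["color"],cv2.COLOR_RGB2GRAY);m=np.zeros_like(hsv);m[150:216,240:302]=(hsv[150:216,240:302]>90)*255
cs,_=cv2.findContours(m,cv2.RETR_EXTERNAL,cv2.CHAIN_APPROX_NONE);k=max(cs,key=cv2.contourArea)
e=cv2.fitEllipse(cv2.convexHull(k));print("base",e,onz(t,*e[0],.01), onz(t,e[0][0]+e[1][0]/2,e[0][1],.01)-onz(t,*e[0],.01))
# cover outline (white) top
m=np.zeros_like(hsv);m[165:206,328:366]=(hsv[165:206,328:366]>80)*255
cs,_=cv2.findContours(m,cv2.RETR_EXTERNAL,cv2.CHAIN_APPROX_NONE);k=max(cs,key=cv2.contourArea)
e=cv2.fitEllipse(cv2.convexHull(k));print("cover",e,onz(t,*e[0],.004))
# orange
for c,bx in((s,(250,200,305,235)),(t,(245,160,297,206))):
    m=mask(c,(8,150,120),(25,255,255),bx);n,l,st,ce=cv2.connectedComponentsWithStats(m)
    print([(np.round(ce[i],1).tolist(),st[i,4],np.round(onz(c,*ce[i],.027)[:2],4).tolist()) for i in range(1,n) if st[i,4]>4])
E
```

```text
green [199.60714286 195.64285714] 112 (np.int64(194), np.int64(189), np.int64(205), np.int64(201)) [172.37984496 178.79069767] 129 (np.int64(165), np.int64(172), np.int64(179), np.int64(185))
face (array([199.95833333, 190.91666667]), 24, (np.int64(197), np.int64(189), np.int64(203), np.int64(193))) (array([172.09756098, 177.56097561]), 41, (np.int64(169), np.int64(174), np.int64(175), np.int64(181))) (array([0.57047826, 0.22049965, 0.02472273]), [array([-0.,  0.]), array([ 0., -0.])]) [0.5705697  0.22066247 0.024     ] [0.57167077 0.22147196 0.024     ]
knob (array([356.        , 232.15873016]), 126, (np.int64(351), np.int64(226), np.int64(362), np.int64(239))) (array([347.58333333, 185.33333333]), 12, (np.int64(346), np.int64(182), np.int64(352), np.int64(187))) (array([ 0.55209924, -0.24050211,  0.04484766]), [array([-1.5,  0.2]), array([ 1.2, -0.5])])
base ((270.0330810546875, 182.4607696533203), (41.979244232177734, 42.710201263427734), 99.7767105102539) [ 0.56204458 -0.03818624  0.01      ] [ 0.0005025  -0.05576627  0.        ]
cover ((346.8668518066406, 185.28807067871094), (26.21446418762207, 26.999500274658203), 121.7767333984375) [ 0.55722079 -0.24316277  0.004     ]
[([273.2, 208.6], np.int32(29), [0.5841, -0.013]), ([282.2, 224.4], np.int32(29), [0.5248, -0.0713])]
[([260.4, 171.8], np.int32(20), [0.5876, -0.0122]), ([283.2, 177.9], np.int32(17), [0.5718, -0.0723]), ([256.4, 185.4], np.int32(20), [0.5511, -0.0019]), ([280.0, 191.5], np.int32(22), [0.5356, -0.0639])]
```

View pics/crop_t.png

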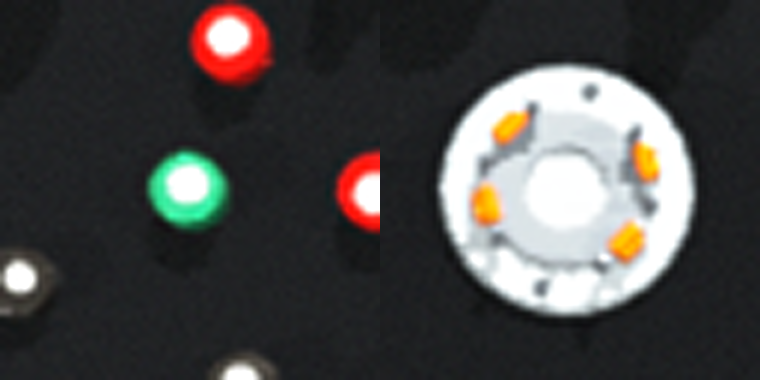

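View pics/crop_s.png

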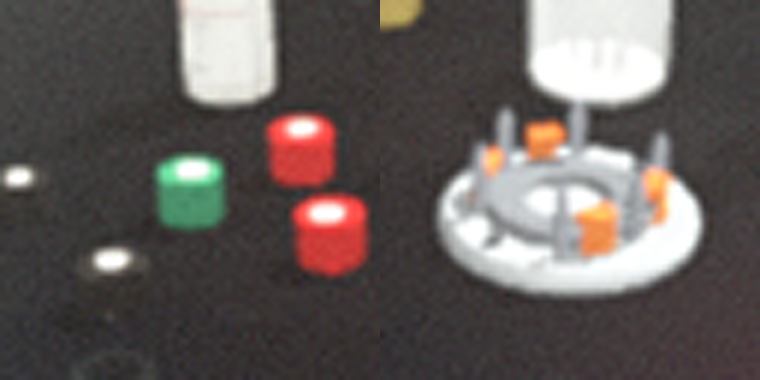

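The crops confirm the green mount and the aluminium base with orange catches. Next I refine the base centre and yaw, and get the plan relative to the tool.

```bash
cat >> m.py <<'E'
from scipy.optimize import least_squares
def circ(P,r=None):
    if r: return least_squares(lambda q:np.hypot(*(P-q).T)-r,P.mean(0),loss="soft_l1",f_scale=.0005).x
    q=least_squares(lambda q:np.hypot(*(P-q[:2]).T)-q[2],[*P.mean(0),.03],loss="soft_l1",f_scale=.0005).x; return q
def contour(m,c,z):
    cs,_=cv2.findContours(m,cv2.RETR_EXTERNAL,cv2.CHAIN_APPROX_NONE);k=cv2.convexHull(max(cs,key=cv2.contourArea))[:,0]
    return np.array([onz(c,*p,z)[:2] for p in k.astype(float)])
def delta(target,yaw=None):
    st=telemetry.sense();y=st["tool_rot"][2] if yaw is None else np.radians(yaw)
    d=np.array(target)-st["tcp_pos"]
    print("tcp",np.round(st["tcp_pos"],4),"yaw",np.degrees(st["tool_rot"][2]).round(2),"gap",round(st["finger_gap"],3),"-> tool cm",np.round(100*np.array([d[0]*np.cos(y)+d[1]*np.sin(y),d[0]*np.sin(y)-d[1]*np.cos(y),-d[2]]),2),"F",np.round(st["ft_force"],1),"t",round(st["time_s"],2))
E
python3 - <<'E'
from m import *
t=cam("top");g=cv2.cvtColor(t["color"],cv2.COLOR_RGB2GRAY)
def bx(x0,y0,x1,y1,th):
    m=np.zeros_like(g);m[y0:y1,x0:x1]=(g[y0:y1,x0:x1]>th)*255;return m
for th in(90,130):
    P=contour(bx(240,150,302,216,th),t,.01);c=circ(P);far=P[P[:,0]>c[0]-.005]
    print("base",c,circ(far),circ(far,.056))
    P=contour(bx(328,165,366,206,th),t,.003);print("cover",circ(P))
for lo in(40,80):
  P=contour(mask(t,(60,lo,60),(90,255,255),(160,165,186,192)),t,.024);c=circ(P);far=P[P[:,0]>c[0]-.003];print("mount",c,circ(far,.0155))
print("reds",onz(t,204,179,.024),onz(t,179.5,154,.024))
hsv=t["color"]
for p in((274.4,166.5),(266.1,199.5)):print(onz(t,*p,.011))
delta([.57,.2206,.12],111)
E
```

```text
base [ 0.56242158 -0.03815499  0.05663901] [ 0.56208049 -0.03810575  0.05687515] [ 0.56318343 -0.03804664]
cover [ 0.55753767 -0.24356502  0.03531568]
base [ 0.56238729 -0.03818658  0.05601001] [ 0.56191695 -0.038225    0.05629712] [ 0.5622876  -0.03814868]
cover [ 0.55789971 -0.24322566  0.03474851]
mount [0.56815233 0.22000844 0.01786466] [0.57105316 0.22069214]
mount [0.56815233 0.22000844 0.01786466] [0.57105316 0.22069214]
reds [0.56747018 0.13625946 0.024     ] [0.63427777 0.20319434 0.024     ]
[ 0.6051473  -0.04962227  0.011     ]
[ 0.51619278 -0.02797151  0.011     ]
tcp [0.2103 0.6413 0.231 ] yaw 161.85 gap 1.002 -> tool cm [-52.17  18.51  11.1 ] F [ 0.7 -1.1 -0.4] t 0.25
```

Call:
{"fn": "send_rows", "kwargs": {"targets": [{"yaw": 10.2}, {"yaw": 10.2}, {"yaw": 10.2}, {"yaw": 10.2}, {"yaw": 10.1}], "gripper": 0.25, "grip_force": 25}}

```text
$.targets[0]: bad value
```

Call:
{"fn": "send_rows", "kwargs": {"targets": [{"tx": 0, "ty": 0, "tz": 0, "yaw": 10.2}, {"tx": 0, "ty": 0, "tz": 0, "yaw": 10.2}, {"tx": 0, "ty": 0, "tz": 0, "yaw": 10.2}, {"tx": 0, "ty": 0, "tz": 0, "yaw": 10.2}, {"tx": 0, "ty": 0, "tz": 0, "yaw": 10.1}], "gripper": 0.25, "grip_force": 25}}

```text
time_s: 0.88
tcp_pos: [0.2103, 0.6414, 0.2311]
tool_rot: [-3.141, 0.0, 1.931]
ft_force: [-0.9, 0.5, 0.3]
finger_gap: 0.747
```

```bash
python3 -c "
from m import *
delta([.5705,.2206,.12])"
```

```text
tcp [0.2103 0.6414 0.2311] yaw 110.61 gap 0.747 -> tool cm [-52.07  18.9   11.11] F [-0.9  0.5  0.3] t 0.88
```

Call:
{"fn": "send_rows", "kwargs": {"targets": [{"tx": -5.2, "ty": 1.9, "tz": 0, "yaw": 0}, {"tx": -5.2, "ty": 1.9, "tz": 0, "yaw": 0}, {"tx": -5.2, "ty": 1.9, "tz": 0, "yaw": 0}, {"tx": -5.2, "ty": 1.9, "tz": 0, "yaw": 0}, {"tx": -5.2, "ty": 1.9, "tz": 0, "yaw": 0}]}}

```text
time_s: 1.5
tcp_pos: [0.3929, 0.4311, 0.2314]
tool_rot: [3.141, -0.0, 1.937]
ft_force: [0.4, 0.2, 0.3]
finger_gap: 0.744
```

Call:
{"fn": "send_rows", "kwargs": {"targets": [{"tx": -5.2, "ty": 1.9, "tz": 1, "yaw": 0}, {"tx": -5.2, "ty": 1.9, "tz": 1.5, "yaw": 0}, {"tx": -5.2, "ty": 1.9, "tz": 2, "yaw": 0}, {"tx": -5.2, "ty": 1.9, "tz": 3, "yaw": 0}, {"tx": -5.2, "ty": 1.8, "tz": 3, "yaw": 0}]}}

```text
time_s: 2.12
tcp_pos: [0.5733, 0.2222, 0.1259]
tool_rot: [3.141, -0.0, 1.936]
ft_force: [1.0, -0.1, -1.0]
finger_gap: 0.747
```

Call:
{"fn": "send_rows", "kwargs": {"targets": [{"tx": 0, "ty": 0, "tz": 0, "yaw": 0}]}}

```text
time_s: 2.25
tcp_pos: [0.5729, 0.2207, 0.1236]
tool_rot: [-3.137, 0.0, 1.933]
ft_force: [0.5, 0.0, 0.5]
finger_gap: 0.752
```

```bash
python3 -c "
from m import *
delta([.5708,.2206,.009])
save(cam('scene'),'s1.png',(140,120,280,225),5)"
```

```text
tcp [0.5729 0.2207 0.1236] yaw 110.74 gap 0.752 -> tool cm [ 0.06 -0.21 11.46] F [0.5 0.  0.5] t 2.25
```

View pics/s1.png

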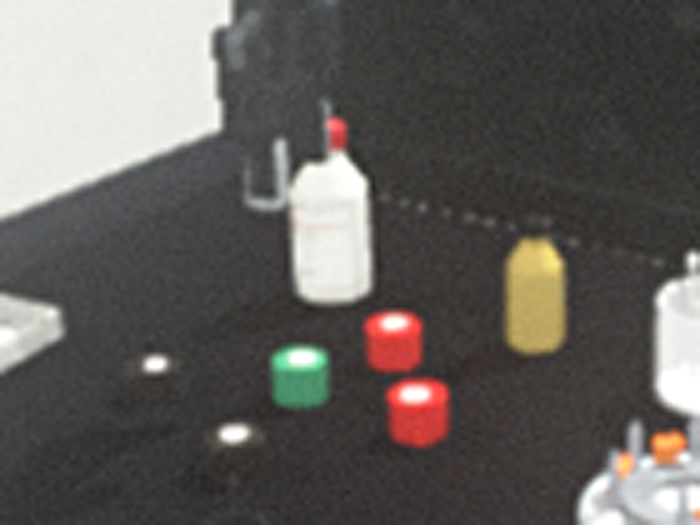

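The crop shows the green mount at (300,375), with the open fingers above and slightly left at (265,190). I descend.

Call:
{"fn": "send_rows", "kwargs": {"targets": [{"tx": 0, "ty": -0.2, "tz": 4, "yaw": 0}, {"tx": 0, "ty": 0, "tz": 3.5, "yaw": 0}, {"tx": 0, "ty": 0, "tz": 2.5, "yaw": 0}, {"tx": 0, "ty": 0, "tz": 1.4, "yaw": 0}, {"tx": 0, "ty": 0, "tz": 0, "yaw": 0}]}}

```text
time_s: 2.92
tcp_pos: [0.5701, 0.2237, 0.0126]
tool_rot: [-3.141, -0.0, 1.937]
ft_force: [0.2, 0.8, 0.8]
finger_gap: 0.749
```

Call:
{"fn": "send_rows", "kwargs": {"targets": [{"tx": 0, "ty": 0, "tz": 0, "yaw": 0}, {"tx": 0, "ty": 0, "tz": 0, "yaw": 0}, {"tx": 0, "ty": 0, "tz": 0, "yaw": 0}, {"tx": 0, "ty": 0, "tz": 0, "yaw": 0}], "gripper": 0.75, "grip_force": 20}}

```text
time_s: 3.42
tcp_pos: [0.5711, 0.2233, 0.014]
tool_rot: [3.14, -0.0, 1.936]
ft_force: [-2.3, 0.7, 5.4]
finger_gap: 0.348
```

```bash
python3 -c "
from m import *
delta([.5708,.2206,.009])"
```

```text
tcp [0.5711 0.2233 0.014 ] yaw 110.94 gap 0.348 -> tool cm [-0.25 -0.12  0.5 ] F [-2.3  0.7  5.4] t 3.42
```

```bash
python3 -c "
from m import *
save(cam('scene'),'s2.png',(140,120,280,225),5)
for i in range(4):delta([.5708,.2206,.009]);cam('top')
save(cam('top'),'t2.png',(110,120,250,225),5)"
```

```text
tcp [0.5711 0.2233 0.014 ] yaw 110.94 gap 0.351 -> tool cm [-0.25 -0.12  0.5 ] F [-0.3  0.6  6.4] t 3.48
tcp [0.5711 0.2234 0.014 ] yaw 110.94 gap 0.349 -> tool cm [-0.25 -0.12  0.5 ] F [-1.2  0.4  6.7] t 3.52
tcp [0.571  0.2234 0.014 ] yaw 110.95 gap 0.348 -> tool cm [-0.25 -0.12  0.5 ] F [-1.6  0.6  6. ] t 3.58
tcp [0.5711 0.2233 0.014 ] yaw 110.94 gap 0.348 -> tool cm [-0.25 -0.12  0.5 ] F [-0.9  0.3  6.3] t 3.62
```

View pics/s2.png

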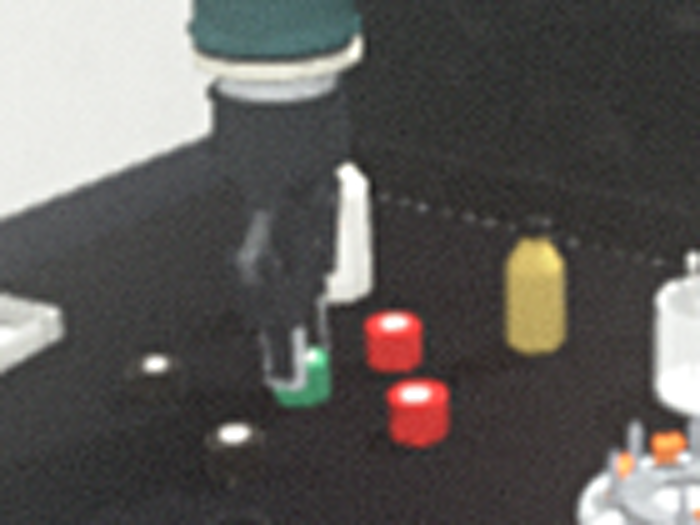

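View pics/t2.png

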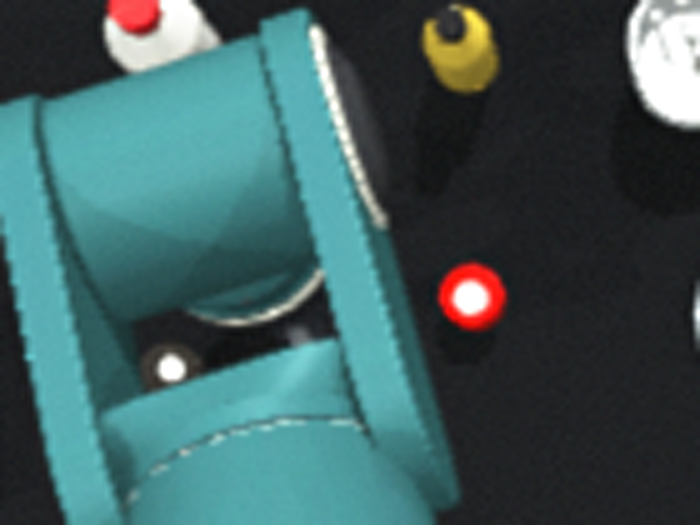

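The scene crop shows the fingers around the green mount at about (285,370), gripping a little off its centre line. I open, shift and turn 90° to centre the other axis.

Call:
{"fn": "send_rows", "kwargs": {"targets": [{"tx": 0, "ty": 0, "tz": 0, "yaw": 0}, {"tx": 0, "ty": 0, "tz": 0, "yaw": 0}, {"tx": -0.25, "ty": 0, "tz": 0.2, "yaw": 10}, {"tx": 0, "ty": 0, "tz": 0, "yaw": 10}, {"tx": 0, "ty": 0, "tz": 0, "yaw": 10}], "gripper": 0.35}}

```text
time_s: 4.35
tcp_pos: [0.5714, 0.2207, 0.0105]
tool_rot: [-3.141, 0.0, 1.407]
ft_force: [0.5, -1.0, 0.6]
finger_gap: 0.648
```

Call:
{"fn": "send_rows", "kwargs": {"targets": [{"tx": 0, "ty": 0, "tz": 0, "yaw": 10}, {"tx": 0, "ty": 0, "tz": 0, "yaw": 10}, {"tx": 0, "ty": 0, "tz": 0, "yaw": 10}, {"tx": 0, "ty": 0, "tz": 0, "yaw": 10}, {"tx": 0, "ty": 0, "tz": 0, "yaw": 10}]}}

```text
time_s: 4.97
tcp_pos: [0.5714, 0.2207, 0.0106]
tool_rot: [3.142, 0.0, 0.534]
ft_force: [-0.0, -0.1, -0.5]
finger_gap: 0.65
```

Call:
{"fn": "send_rows", "kwargs": {"targets": [{"tx": 0, "ty": 0, "tz": 0, "yaw": 10}, {"tx": 0, "ty": 0, "tz": 0, "yaw": 0}]}}

```text
time_s: 5.22
tcp_pos: [0.5714, 0.2207, 0.0106]
tool_rot: [3.142, 0.0, 0.367]
ft_force: [0.2, -0.9, 0.2]
finger_gap: 0.648
```

```bash
python3 -c "
from m import *
delta([.5708,.2206,.010])"
```

```text
tcp [0.5714 0.2207 0.0106] yaw 21.0 gap 0.648 -> tool cm [-0.06 -0.01  0.06] F [ 0.2 -0.9  0.2] t 5.22
```

Call:
{"fn": "send_rows", "kwargs": {"targets": [{"tx": 0, "ty": 0, "tz": 0, "yaw": 0}, {"tx": 0, "ty": 0, "tz": 0, "yaw": 0}, {"tx": 0, "ty": 0, "tz": 0, "yaw": 0}, {"tx": 0, "ty": 0, "tz": 0, "yaw": 0}, {"tx": 0, "ty": 0, "tz": 0, "yaw": 0}], "gripper": 0.8, "grip_force": 30}}

```text
time_s: 5.85
tcp_pos: [0.5715, 0.2208, 0.0108]
tool_rot: [3.142, -0.0, 0.366]
ft_force: [-0.5, 0.2, 2.5]
finger_gap: 0.348
```

Call:
{"fn": "send_rows", "kwargs": {"targets": [{"tx": 0, "ty": 0, "tz": -0.5, "yaw": 0}, {"tx": 0, "ty": 0, "tz": -2, "yaw": 0}, {"tx": 0, "ty": 0, "tz": -3, "yaw": 0}, {"tx": 0, "ty": 0, "tz": -2.5, "yaw": 0}, {"tx": 0, "ty": 0, "tz": 0, "yaw": 0}]}}

```text
time_s: 6.48
tcp_pos: [0.5725, 0.2211, 0.094]
tool_rot: [3.141, -0.004, 0.366]
ft_force: [-0.1, -0.0, -0.4]
finger_gap: 0.346
```

```bash
python3 -c "
from m import *
delta([.5622,-.0382,.09],75.8)
save(cam('scene'),'s3.png',(140,120,280,225),5)"
```

```text
tcp [0.5725 0.2211 0.094 ] yaw 20.95 gap 0.346 -> tool cm [-25.39   5.37   0.4 ] F [-0.1 -0.  -0.4] t 6.47
```

View pics/s3.png

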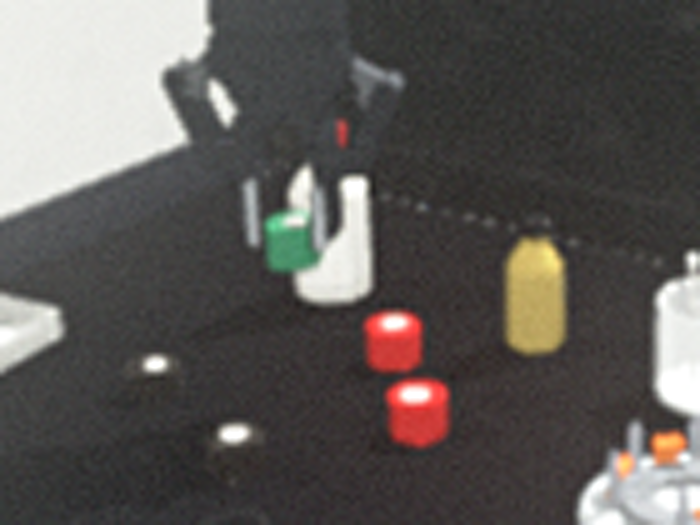

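```bash
python3 -c "
from m import *
save(cam('scene'),'s4.png',(180,145,220,185),14)"
```

```text
(no output)
```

View pics/s4.png

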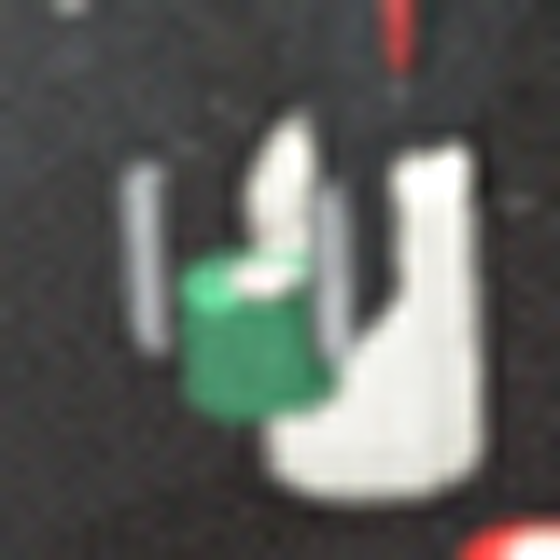

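The crop shows the mount held about upright between the pads, its bottom at row 420 below the pad tips at about row 355. I turn to the gap yaw and carry it to the base.

Call:
{"fn": "send_rows", "kwargs": {"targets": [{"tx": 0, "ty": 0, "tz": 0, "yaw": -10.7}, {"tx": 0, "ty": 0, "tz": 0, "yaw": -10.7}, {"tx": 0, "ty": 0, "tz": 0, "yaw": -10.7}, {"tx": 0, "ty": 0, "tz": 0, "yaw": -10.7}, {"tx": 0, "ty": 0, "tz": 0, "yaw": -10.7}]}}

```text
time_s: 7.2
tcp_pos: [0.5709, 0.2206, 0.0895]
tool_rot: [-3.14, 0.001, 1.306]
ft_force: [-0.1, 0.3, -0.3]
finger_gap: 0.346
```

Call:
{"fn": "send_rows", "kwargs": {"targets": [{"tx": -5, "ty": 1, "tz": 0, "yaw": -1.4}, {"tx": -5.1, "ty": 1.1, "tz": 0, "yaw": 0}, {"tx": -5.1, "ty": 1.1, "tz": 0, "yaw": 0}, {"tx": -5.1, "ty": 1.1, "tz": 0, "yaw": 0}, {"tx": -5.1, "ty": 1.1, "tz": 0, "yaw": 0}]}}

```text
time_s: 7.82
tcp_pos: [0.5596, -0.0402, 0.0897]
tool_rot: [-3.14, 0.0, 1.324]
ft_force: [0.4, -0.3, 0.3]
finger_gap: 0.344
```

Call:
{"fn": "send_rows", "kwargs": {"targets": [{"tx": 0, "ty": 0, "tz": 0, "yaw": 0}, {"tx": 0, "ty": 0, "tz": 0, "yaw": 0}]}}

```text
time_s: 8.07
tcp_pos: [0.5601, -0.0385, 0.0899]
tool_rot: [-3.14, -0.0, 1.323]
ft_force: [0.8, -0.3, -0.8]
finger_gap: 0.346
```

```bash
python3 -c "
from m import *
delta([.5622,-.0382,.09])
c=cam('scene');save(c,'s5.png',(245,165,315,235),8)
m=mask(c,(60,80,40),(90,255,255),(245,150,315,235));print(cen(m)); 
t=cam('top');save(t,'t5.png',(220,130,320,230),6)"
```

```text
tcp [ 0.5601 -0.0385  0.0899] yaw 75.82 gap 0.346 -> tool cm [ 0.08  0.2  -0.01] F [ 0.8 -0.3 -0.8] t 8.07
(array([279.66129032, 193.01612903]), 62, (np.int64(273), np.int64(187), np.int64(284), np.int64(198)))
```

View pics/s5.png

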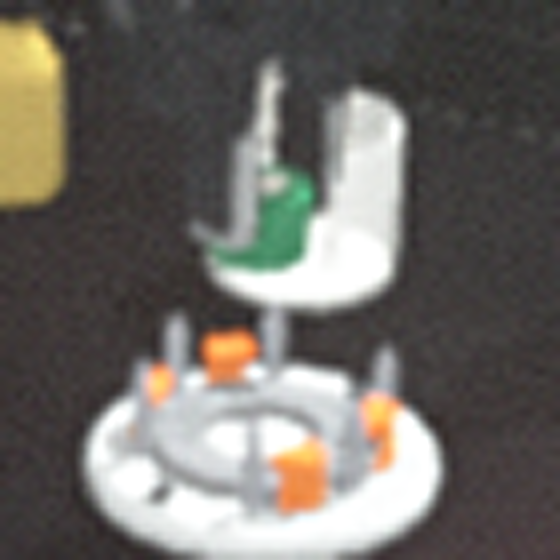

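View pics/t5.png

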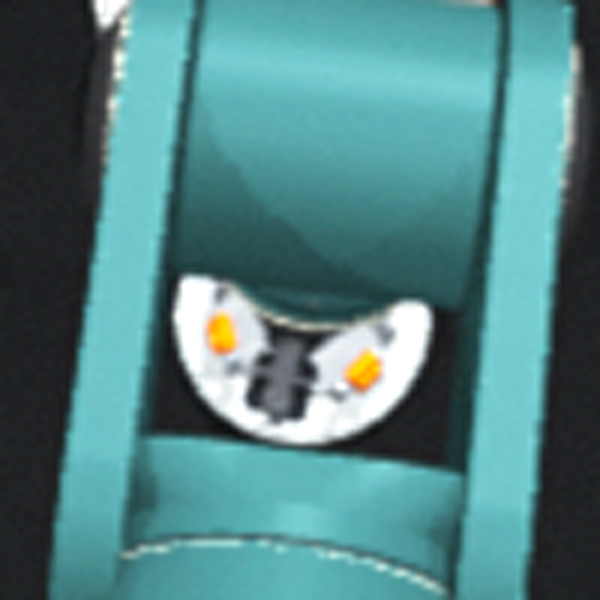

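```bash
python3 -c "
from m import *
c=cam('scene');p=telemetry.sense()['tcp_pos'];a=np.linspace(0,6.28,80)
m=mask(c,(60,80,30),(95,255,255),(245,150,315,235))
im=cv2.resize(c['color'][165:235,245:315,::-1],None,fx=8,fy=8,interpolation=cv2.INTER_CUBIC)
for z0,r,xy in((p[2]-.0108,.0155,p[:2]),(p[2]+.0132,.0155,p[:2]),(.01,.056,(.5622,-.0382)),(.016,.018,(.5622,-.0382)),(.016,.036,(.5622,-.0382))):
    q=proj(c,np.c_[xy[0]+r*np.cos(a),xy[1]+r*np.sin(a),0*a+z0]); q=((q-[245,165]+.5)*8).astype(np.int32)
    cv2.polylines(im,[q],True,(0,255,255),1)
cv2.imwrite('pics/s6.png',im)"
```

```text
(no output)
```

View pics/s6.png

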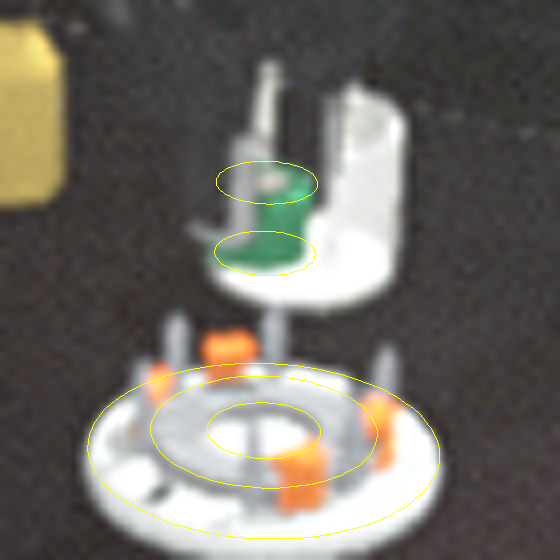

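The overlay agrees: the mount's projected rings at (265,182) and (265,252), and the base and well rings at (264,430), all match to within about half a pixel. I centre and descend.

Call:
{"fn": "send_rows", "kwargs": {"targets": [{"tx": 0.1, "ty": 0.2, "tz": 1, "yaw": 0}, {"tx": 0, "ty": 0, "tz": 2, "yaw": 0}, {"tx": 0, "ty": 0, "tz": 2, "yaw": 0}, {"tx": 0, "ty": 0, "tz": 0.7, "yaw": 0}, {"tx": 0, "ty": 0, "tz": 0, "yaw": 0}]}}

```text
time_s: 8.85
tcp_pos: [0.5623, -0.0382, 0.0329]
tool_rot: [-3.14, 0.0, 1.324]
ft_force: [0.3, -0.5, -0.1]
finger_gap: 0.343
```

```bash
python3 -c "
from m import *
delta([.5622,-.0382,.021])
c=cam('scene');p=telemetry.sense()['tcp_pos'];a=np.linspace(0,6.28,80)
im=cv2.resize(c['color'][165:235,245:315,::-1],None,fx=8,fy=8,interpolation=cv2.INTER_CUBIC)
for z0,r,xy in((p[2]-.0108,.0155,p[:2]),(p[2]+.0132,.0155,p[:2])):
    q=proj(c,np.c_[xy[0]+r*np.cos(a),xy[1]+r*np.sin(a),0*a+z0]); q=((q-[245,165]+.5)*8).astype(np.int32)
    cv2.polylines(im,[q],True,(0,255,255),1)
cv2.imwrite('pics/s7.png',im)"
```

```text
tcp [ 0.5623 -0.0382  0.0329] yaw 75.85 gap 0.343 -> tool cm [-0.   -0.01  1.19] F [ 0.3 -0.5 -0.1] t 8.85
```

View pics/s7.png

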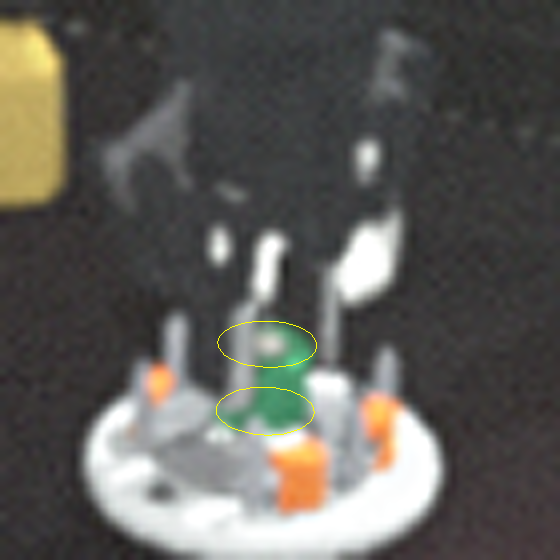

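The mount hangs over the well at (265,380) and matches the prediction. I lower it into the well.

Call:
{"fn": "send_rows", "kwargs": {"targets": [{"tx": 0, "ty": 0, "tz": 0.4, "yaw": 0}, {"tx": 0, "ty": 0, "tz": 0.4, "yaw": 0}, {"tx": 0, "ty": 0, "tz": 0.3, "yaw": 0}, {"tx": 0, "ty": 0, "tz": 0, "yaw": 0}]}}

```text
time_s: 9.4
tcp_pos: [0.5624, -0.0382, 0.0224]
tool_rot: [-3.141, 0.0, 1.324]
ft_force: [0.1, 0.7, -0.8]
finger_gap: 0.346
```

```bash
python3 -c "
from m import *
delta([.5622,-.0382,.021])
save(cam('scene'),'s8.png',(245,165,315,235),8)"
```

```text
tcp [ 0.5624 -0.0382  0.0224] yaw 75.85 gap 0.346 -> tool cm [-0.01 -0.02  0.14] F [ 0.1  0.7 -0.8] t 9.4
```

View pics/s8.png

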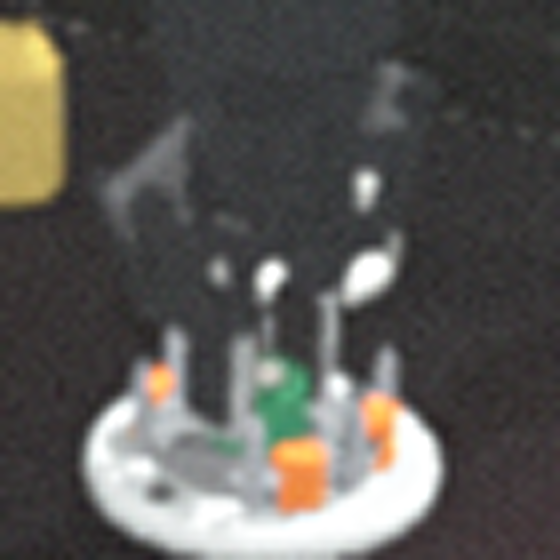

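No force and the mount is below the seat top, so it is in the well. I lower the rest, release and rise.

Call:
{"fn": "send_rows", "kwargs": {"targets": [{"tx": 0, "ty": 0, "tz": 0.1, "yaw": 0}, {"tx": 0, "ty": 0, "tz": 0, "yaw": 0}]}}

```text
time_s: 9.7
tcp_pos: [0.5626, -0.0382, 0.0216]
tool_rot: [3.142, -0.0, 1.324]
ft_force: [-0.1, -0.3, -1.6]
finger_gap: 0.348
```

Call:
{"fn": "send_rows", "kwargs": {"targets": [{"tx": 0, "ty": 0, "tz": 0, "yaw": 0}, {"tx": 0, "ty": 0, "tz": 0, "yaw": 0}, {"tx": 0, "ty": 0, "tz": 0, "yaw": 0}], "gripper": 0.4}}

```text
time_s: 10.07
tcp_pos: [0.5626, -0.0382, 0.0216]
tool_rot: [-3.142, -0.0, 1.324]
ft_force: [0.3, -0.0, 0.1]
finger_gap: 0.599
```

Call:
{"fn": "send_rows", "kwargs": {"targets": [{"tx": 0, "ty": 0, "tz": -1, "yaw": 0}, {"tx": 0, "ty": 0, "tz": -2, "yaw": 0}, {"tx": 0, "ty": 0, "tz": -3, "yaw": 0}, {"tx": 0, "ty": 0, "tz": -3, "yaw": 0}, {"tx": -2, "ty": 0, "tz": -1, "yaw": 0}]}}

```text
time_s: 10.7
tcp_pos: [0.5585, -0.0576, 0.125]
tool_rot: [3.138, -0.0, 1.325]
ft_force: [-0.4, 0.2, -0.4]
finger_gap: 0.604
```

```bash
python3 -c "
from m import *
delta([.5575,-.2434,.10])"
```

```text
tcp [ 0.5585 -0.0576  0.125 ] yaw 75.94 gap 0.604 -> tool cm [-18.05   4.41   2.5 ] F [-0.4  0.2 -0.4] t 10.7
```

Call:
{"fn": "send_rows", "kwargs": {"targets": [{"tx": -4.5, "ty": 1.1, "tz": 0, "yaw": 0}, {"tx": -4.5, "ty": 1.1, "tz": 0, "yaw": 0}, {"tx": -4.5, "ty": 1.1, "tz": 0, "yaw": 0}, {"tx": -4.5, "ty": 1.1, "tz": 0, "yaw": 0}, {"tx": 0, "ty": 0, "tz": 0, "yaw": 0}]}}

```text
time_s: 11.32
tcp_pos: [0.5553, -0.2463, 0.1214]
tool_rot: [-3.141, 0.0, 1.32]
ft_force: [0.5, 1.3, -0.5]
finger_gap: 0.6
```

```bash
python3 - <<'E'
from m import *
c=cam('scene');t=cam('top')
delta([.5575,-.2434,.06])
a=np.linspace(0,6.28,80)
def draw(c,L,box,s):
    im=cv2.resize(c['color'][box[1]:box[3],box[0]:box[2],::-1],None,fx=s,fy=s,interpolation=cv2.INTER_CUBIC)
    for x,y,z,r in L:
        q=proj(c,np.c_[x+r*np.cos(a),y+r*np.sin(a),0*a+z]); q=((q-box[:2]+.5)*s).astype(np.int32);cv2.polylines(im,[q],True,(255,0,255),1)
    return im
b=(.5622,-.0382)
cv2.imwrite('pics/a1.png',np.hstack([draw(c,[(*b,.034,.0155),(*b,.01,.056)],(252,185,302,235),8),draw(t,[(*b,.034,.0155),(*b,.01,.056)],(245,158,295,208),8)]))
k=(.5575,-.2434);L=[(*k,.003,.034),(*k,.052,.012)]
cv2.imwrite('pics/a2.png',np.hstack([draw(c,L,(325,215,375,265),8),draw(t,L,(322,160,372,210),8)]))
E
```

```text
tcp [ 0.5557 -0.2436  0.1215] yaw 75.77 gap 0.6 -> tool cm [0.07 0.17 6.15] F [ 0.3  0.2 -0.5] t 11.43
```

View pics/a1.png

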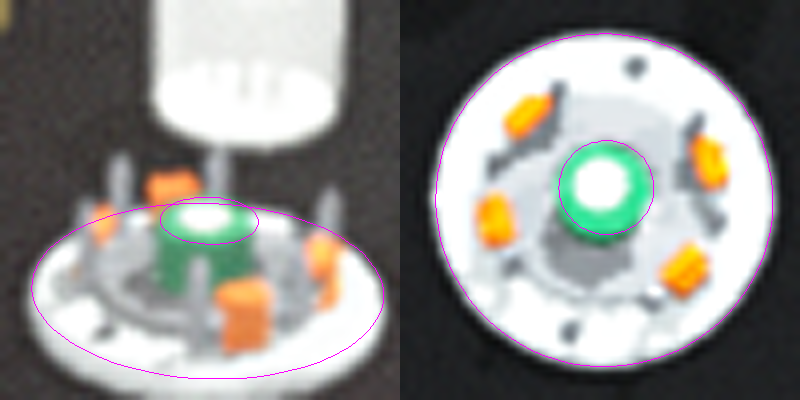

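View pics/a2.png

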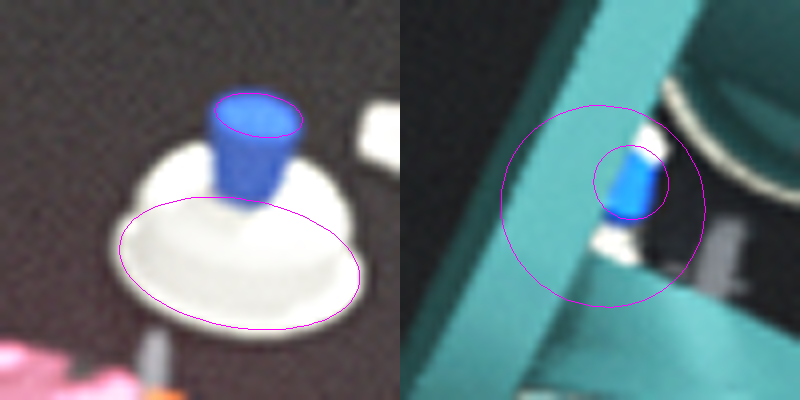

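In a1 the mount stands upright in the well at (207,240) scene and (605,190) top, clear of all catches. In a2 the cover's knob is at (258,120) scene, and its outline matches my estimate. I descend on the knob.

Call:
{"fn": "send_rows", "kwargs": {"targets": [{"tx": 0.1, "ty": 0.2, "tz": 2, "yaw": 0}, {"tx": 0, "ty": 0, "tz": 3, "yaw": 0}, {"tx": 0, "ty": 0, "tz": 2.5, "yaw": 0}, {"tx": 0, "ty": 0, "tz": 1.4, "yaw": 0}, {"tx": 0, "ty": 0, "tz": 0, "yaw": 0}]}}

```text
time_s: 12.05
tcp_pos: [0.5581, -0.2417, 0.0313]
tool_rot: [-3.14, -0.0, 1.325]
ft_force: [-0.1, 0.1, 1.1]
finger_gap: 0.599
```

```bash
python3 -c "
from m import *
delta([.5575,-.2434,.032])
save(cam('scene'),'s9.png',(315,195,385,265),8)"
```

```text
tcp [ 0.5581 -0.2417  0.0313] yaw 75.89 gap 0.599 -> tool cm [-0.18 -0.01 -0.07] F [-0.1  0.1  1.1] t 12.05
```

View pics/s9.png

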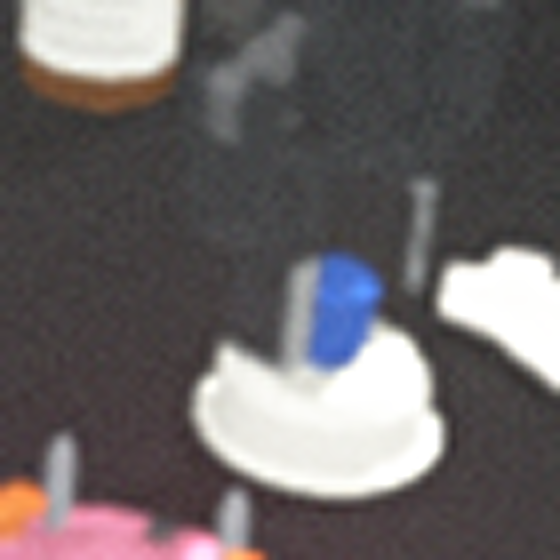

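The knob at (340,310) is between the fingers. I close, reopen, turn 90° and close again to centre it.

Call:
{"fn": "send_rows", "kwargs": {"targets": [{"tx": -0.2, "ty": 0, "tz": -0.1, "yaw": 0}, {"tx": 0, "ty": 0, "tz": 0, "yaw": 0}, {"tx": 0, "ty": 0, "tz": 0, "yaw": 0}, {"tx": 0, "ty": 0, "tz": 0, "yaw": 0}, {"tx": 0, "ty": 0, "tz": 0, "yaw": 0}], "gripper": 0.85, "grip_force": 20}}

```text
time_s: 12.72
tcp_pos: [0.5586, -0.2448, 0.0349]
tool_rot: [3.14, 0.001, 1.324]
ft_force: [-1.2, -1.0, 6.5]
finger_gap: 0.266
```

Call:
{"fn": "send_rows", "kwargs": {"targets": [{"tx": 0, "ty": 0, "tz": 0, "yaw": 0}, {"tx": 0, "ty": 0, "tz": 0, "yaw": 0}, {"tx": 0, "ty": 0, "tz": 0, "yaw": 10}, {"tx": 0, "ty": 0, "tz": 0, "yaw": 10}, {"tx": 0, "ty": 0, "tz": 0, "yaw": 10}], "gripper": 0.5}}

```text
time_s: 13.35
tcp_pos: [0.558, -0.2443, 0.0335]
tool_rot: [-3.141, 0.0, 0.794]
ft_force: [0.6, -0.0, -0.7]
finger_gap: 0.499
```

Call:
{"fn": "send_rows", "kwargs": {"targets": [{"tx": 0, "ty": 0, "tz": 0, "yaw": 10}, {"tx": 0, "ty": 0, "tz": 0, "yaw": 10}, {"tx": 0, "ty": 0, "tz": 0, "yaw": 10}, {"tx": 0, "ty": 0, "tz": 0, "yaw": 10}, {"tx": 0, "ty": 0, "tz": 0, "yaw": 10}]}}

```text
time_s: 13.98
tcp_pos: [0.558, -0.2443, 0.0335]
tool_rot: [-3.141, 0.0, -0.078]
ft_force: [-0.6, -0.6, -0.6]
finger_gap: 0.503
```

Call:
{"fn": "send_rows", "kwargs": {"targets": [{"tx": 0, "ty": 0, "tz": 0, "yaw": 10}, {"tx": 0, "ty": 0, "tz": 0, "yaw": 0}]}}

```text
time_s: 14.22
tcp_pos: [0.558, -0.2443, 0.0335]
tool_rot: [-3.142, 0.0, -0.246]
ft_force: [-0.5, -0.2, -0.3]
finger_gap: 0.498
```

```bash
python3 -c "
from m import *
delta([.5577,-.2434,.032])"
```

```text
tcp [ 0.558  -0.2443  0.0335] yaw -14.1 gap 0.498 -> tool cm [-0.05 -0.08  0.15] F [-0.5 -0.2 -0.3] t 14.22
```

Call:
{"fn": "send_rows", "kwargs": {"targets": [{"tx": 0, "ty": 0, "tz": 0.1, "yaw": 0}, {"tx": 0, "ty": 0, "tz": 0, "yaw": 0}, {"tx": 0, "ty": 0, "tz": 0, "yaw": 0}, {"tx": 0, "ty": 0, "tz": 0, "yaw": 0}, {"tx": 0, "ty": 0, "tz": 0, "yaw": 0}], "gripper": 0.9, "grip_force": 80}}

```text
time_s: 14.85
tcp_pos: [0.5582, -0.2445, 0.0329]
tool_rot: [3.141, -0.001, -0.246]
ft_force: [-0.4, -0.4, 6.3]
finger_gap: 0.247
```

Call:
{"fn": "send_rows", "kwargs": {"targets": [{"tx": 0, "ty": 0, "tz": 0, "yaw": 0}, {"tx": 0, "ty": 0, "tz": -1, "yaw": 0}, {"tx": 0, "ty": 0, "tz": -3, "yaw": 0}, {"tx": 0, "ty": 0, "tz": -3, "yaw": 0}, {"tx": 0, "ty": 0, "tz": -1, "yaw": 0}]}}

```text
time_s: 15.48
tcp_pos: [0.5585, -0.2445, 0.1146]
tool_rot: [3.141, -0.002, -0.247]
ft_force: [-0.5, 0.2, -1.0]
finger_gap: 0.242
```

Call:
{"fn": "send_rows", "kwargs": {"targets": [{"tx": 0, "ty": 0, "tz": 0, "yaw": 0}]}}

```text
time_s: 15.6
tcp_pos: [0.5581, -0.2443, 0.1127]
tool_rot: [3.142, -0.0, -0.247]
ft_force: [0.3, -0.1, -1.4]
finger_gap: 0.248
```

```bash
python3 -c "
from m import *
delta([.5622,-.0382,.11])
save(cam('scene'),'s10.png',(315,165,385,265),6)"
```

```text
tcp [ 0.5581 -0.2443  0.1127] yaw -14.15 gap 0.248 -> tool cm [ -4.64 -20.09   0.27] F [ 0.3 -0.1 -1.4] t 15.6
```

View pics/s10.png

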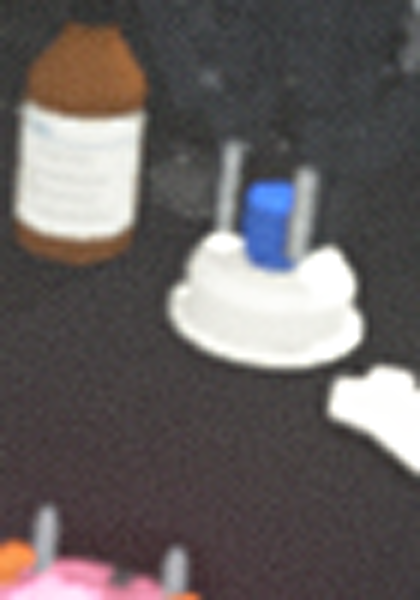

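The crop shows the cover hanging level from the fingers, knob at (270,225) and rim at (265,320). I carry it to the base.

Call:
{"fn": "send_rows", "kwargs": {"targets": [{"tx": -0.9, "ty": -4, "tz": 0, "yaw": 0}, {"tx": -0.9, "ty": -4, "tz": 0, "yaw": 0}, {"tx": -0.9, "ty": -4, "tz": 0, "yaw": 0}, {"tx": -1, "ty": -4, "tz": 0, "yaw": 0}, {"tx": -0.9, "ty": -4.1, "tz": 0, "yaw": 0}]}}

```text
time_s: 16.27
tcp_pos: [0.5618, -0.0368, 0.111]
tool_rot: [3.141, 0.002, -0.247]
ft_force: [-0.1, 0.3, -1.3]
finger_gap: 0.243
```

Call:
{"fn": "send_rows", "kwargs": {"targets": [{"tx": 0, "ty": 0, "tz": 0.5, "yaw": 0}, {"tx": 0, "ty": 0, "tz": 0, "yaw": 0}]}}

```text
time_s: 16.52
tcp_pos: [0.562, -0.0384, 0.1061]
tool_rot: [3.141, 0.002, -0.247]
ft_force: [0.5, -1.1, -1.5]
finger_gap: 0.245
```

```bash
cat > ov.py <<'E'
from m import *
import sys
delta([.5622,-.0382,.082])
c=cam('scene');p=telemetry.sense()['tcp_pos'];a=np.linspace(0,6.28,80);x0,y0=240,150
im=cv2.resize(c['color'][y0:y0+90,x0:x0+80,::-1],None,fx=6.5,fy=6.5,interpolation=cv2.INTER_CUBIC)
for z0,r,xy in((p[2]-.033+.0025,.034,p[:2]),(p[2]-.033+.052,.012,p[:2]),(.01,.056,(.5622,-.0382))):
    q=proj(c,np.c_[xy[0]+r*np.cos(a),xy[1]+r*np.sin(a),0*a+z0]); q=((q-[x0,y0]+.5)*6.5).astype(np.int32)
    cv2.polylines(im,[q],True,(255,0,255),1)
cv2.imwrite('pics/'+sys.argv[1],im)
E
python3 ov.py s11.png
```

```text
tcp [ 0.562  -0.0384  0.1061] yaw -14.13 gap 0.245 -> tool cm [ 0.02 -0.02  2.41] F [ 0.5 -1.1 -1.5] t 16.52
```

View pics/s11.png

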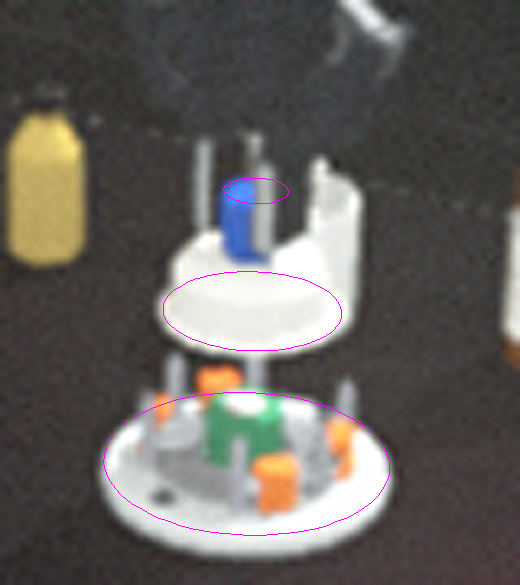

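The rim overlay at (250,310) is concentric with the base ring at (247,465). The mount stands upright below. I descend in small steps, watching the force.

Call:
{"fn": "send_rows", "kwargs": {"targets": [{"tx": 0, "ty": 0, "tz": 1.2, "yaw": 0}, {"tx": 0, "ty": 0, "tz": 1, "yaw": 0}, {"tx": 0, "ty": 0, "tz": 0.6, "yaw": 0}, {"tx": 0, "ty": 0, "tz": 0.3, "yaw": 0}, {"tx": 0, "ty": 0, "tz": 0, "yaw": 0}]}}

```text
time_s: 17.2
tcp_pos: [0.5626, -0.0382, 0.0765]
tool_rot: [3.142, 0.0, -0.247]
ft_force: [-0.5, -0.6, -0.5]
finger_gap: 0.247
```

```bash
python3 ov.py s12.png
```

```text
tcp [ 0.5626 -0.0382  0.0765] yaw -14.15 gap 0.247 -> tool cm [-0.04  0.01 -0.55] F [-0.5 -0.6 -0.5] t 17.2
```

View pics/s12.png

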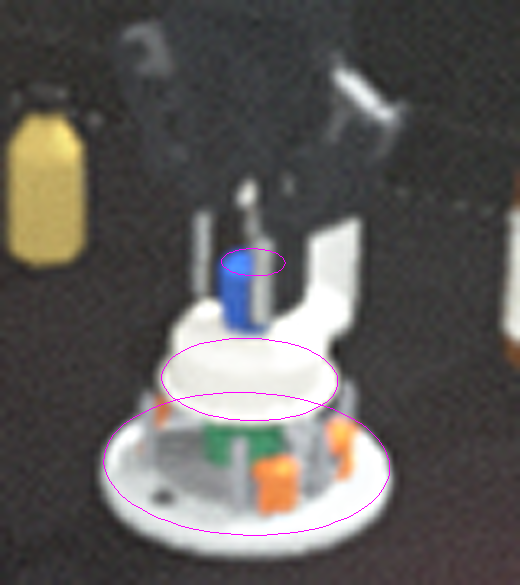

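The rim at (250,378) is just above the pin tips and centred. I continue down.

Call:
{"fn": "send_rows", "kwargs": {"targets": [{"tx": 0, "ty": 0, "tz": 0.2, "yaw": 0}, {"tx": 0, "ty": 0, "tz": 0.2, "yaw": 0}, {"tx": 0, "ty": 0, "tz": 0, "yaw": 0}]}}

```text
time_s: 17.62
tcp_pos: [0.5625, -0.0382, 0.0725]
tool_rot: [3.142, 0.0, -0.247]
ft_force: [-0.6, 0.4, -0.7]
finger_gap: 0.247
```

Call:
{"fn": "send_rows", "kwargs": {"targets": [{"tx": 0, "ty": 0, "tz": 0.2, "yaw": 0}, {"tx": 0, "ty": 0, "tz": 0.2, "yaw": 0}, {"tx": 0, "ty": 0, "tz": 0, "yaw": 0}]}}

```text
time_s: 18.0
tcp_pos: [0.5625, -0.0382, 0.0684]
tool_rot: [3.141, 0.0, -0.247]
ft_force: [-0.2, -0.2, -0.9]
finger_gap: 0.247
```

Call:
{"fn": "send_rows", "kwargs": {"targets": [{"tx": 0, "ty": 0, "tz": 0.2, "yaw": 0}, {"tx": 0, "ty": 0, "tz": 0.2, "yaw": 0}, {"tx": 0, "ty": 0, "tz": 0, "yaw": 0}]}}

```text
time_s: 18.38
tcp_pos: [0.5625, -0.0382, 0.0644]
tool_rot: [3.142, 0.0, -0.247]
ft_force: [0.2, -0.0, -1.2]
finger_gap: 0.245
```

Call:
{"fn": "send_rows", "kwargs": {"targets": [{"tx": 0, "ty": 0, "tz": 0.2, "yaw": 0}, {"tx": 0, "ty": 0, "tz": 0.2, "yaw": 0}, {"tx": 0, "ty": 0, "tz": 0, "yaw": 0}]}}

```text
time_s: 18.75
tcp_pos: [0.5627, -0.0382, 0.0607]
tool_rot: [-3.141, -0.0, -0.247]
ft_force: [1.0, 1.0, 0.3]
finger_gap: 0.249
```

```bash
python3 ov.py s13.png
```

```text
tcp [ 0.5627 -0.0382  0.0607] yaw -14.15 gap 0.249 -> tool cm [-0.05  0.02 -2.13] F [1.  1.  0.3] t 18.75
```

View pics/s13.png

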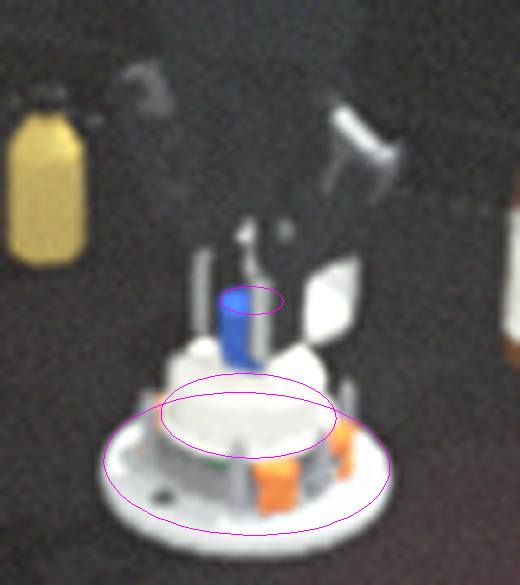

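The cover is inside the pins and its rim has just reached the catch noses. I press down.

Call:
{"fn": "send_rows", "kwargs": {"targets": [{"tx": 0, "ty": 0, "tz": 0.2, "yaw": 0}, {"tx": 0, "ty": 0, "tz": 0.2, "yaw": 0}, {"tx": 0, "ty": 0, "tz": 0, "yaw": 0}]}}

```text
time_s: 19.18
tcp_pos: [0.5633, -0.0383, 0.0576]
tool_rot: [-3.141, -0.002, -0.247]
ft_force: [0.8, 0.4, 8.2]
finger_gap: 0.245
```

Call:
{"fn": "send_rows", "kwargs": {"targets": [{"tx": 0, "ty": 0, "tz": 0.2, "yaw": 0}, {"tx": 0, "ty": 0, "tz": 0.2, "yaw": 0}, {"tx": 0, "ty": 0, "tz": 0, "yaw": 0}]}}

```text
time_s: 19.55
tcp_pos: [0.5623, -0.0381, 0.052]
tool_rot: [3.142, 0.001, -0.247]
ft_force: [1.6, 1.2, -4.2]
finger_gap: 0.248
```

The force rose to 8 N and then dropped, so the catches have snapped. I press on to the seat.

Call:
{"fn": "send_rows", "kwargs": {"targets": [{"tx": 0, "ty": 0, "tz": 0.2, "yaw": 0}, {"tx": 0, "ty": 0, "tz": 0.2, "yaw": 0}, {"tx": 0, "ty": 0, "tz": 0, "yaw": 0}]}}

```text
time_s: 19.92
tcp_pos: [0.5626, -0.0383, 0.0489]
tool_rot: [3.142, -0.0, -0.247]
ft_force: [-2.1, 0.3, 3.7]
finger_gap: 0.248
```

Call:
{"fn": "send_rows", "kwargs": {"targets": [{"tx": 0, "ty": 0, "tz": 0.2, "yaw": 0}, {"tx": 0, "ty": 0, "tz": 0, "yaw": 0}]}}

```text
time_s: 20.18
tcp_pos: [0.5628, -0.0383, 0.0487]
tool_rot: [3.142, -0.001, -0.247]
ft_force: [-13.9, 0.9, 24.8]
finger_gap: 0.246
```

```bash
python3 ov.py s14.png
```

```text
tcp [ 0.5628 -0.0383  0.0487] yaw -14.15 gap 0.246 -> tool cm [-0.06  0.01 -3.33] F [-13.9   0.9  24.8] t 20.18
```

View pics/s14.png

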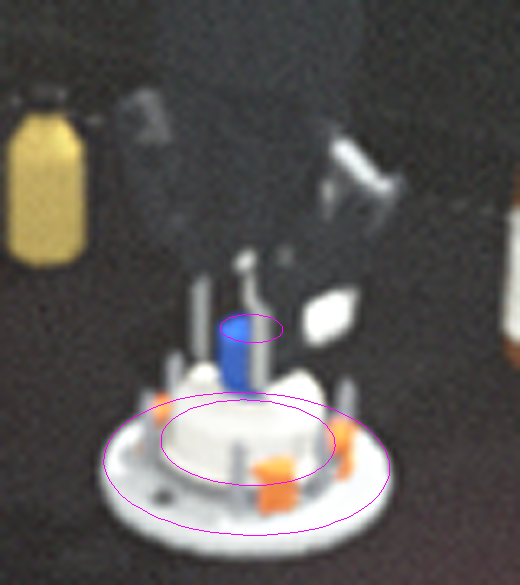

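Seated: the TCP is at 48.7 mm, about 16 mm up from the 33 mm grasp height, with 25 N of press. I relieve the 14 N side load a little.

Call:
{"fn": "send_rows", "kwargs": {"targets": [{"tx": -0.08, "ty": 0, "tz": 0, "yaw": 0}, {"tx": 0, "ty": 0, "tz": 0, "yaw": 0}]}}

```text
time_s: 20.48
tcp_pos: [0.5627, -0.0382, 0.0488]
tool_rot: [-3.142, -0.003, -0.247]
ft_force: [-6.1, -0.4, 20.1]
finger_gap: 0.243
```

```bash
python3 - <<'E'
from m import *
delta([.5622,-.0382,.048])
c=cam('scene');t=cam('top');save(c,'f1.png',(250,195,310,240),12);save(t,'f2.png',(220,130,320,230),6)
k=cen(mask(c,(105,120,60),(125,255,255),(260,180,300,225)));print(k)
delta([.5622,-.0382,.048])
E
```

```text
tcp [ 0.5627 -0.0382  0.0488] yaw -14.15 gap 0.243 -> tool cm [-0.05  0.01  0.08] F [-6.1 -0.4 20.1] t 20.48
(array([275.35849057, 203.73584906]), 53, (np.int64(273), np.int64(198), np.int64(278), np.int64(210)))
tcp [ 0.5627 -0.0382  0.0488] yaw -14.15 gap 0.246 -> tool cm [-0.05  0.01  0.08] F [-5.6 -0.5 20.5] t 20.57
```

View pics/f1.png

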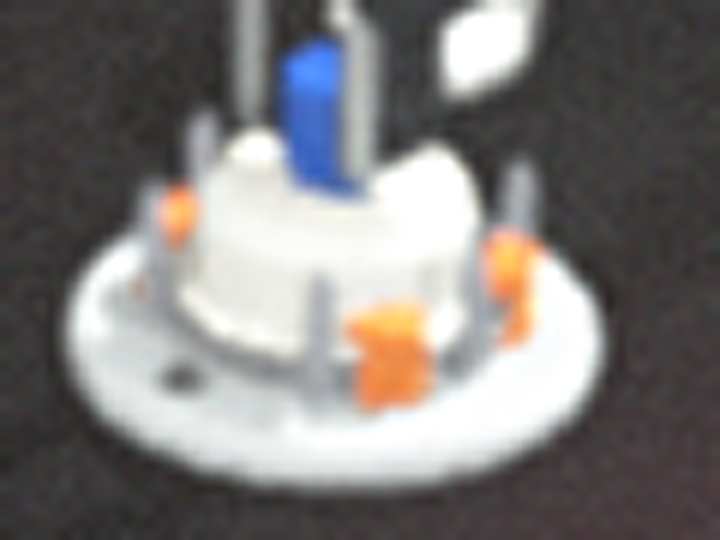

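View pics/f2.png

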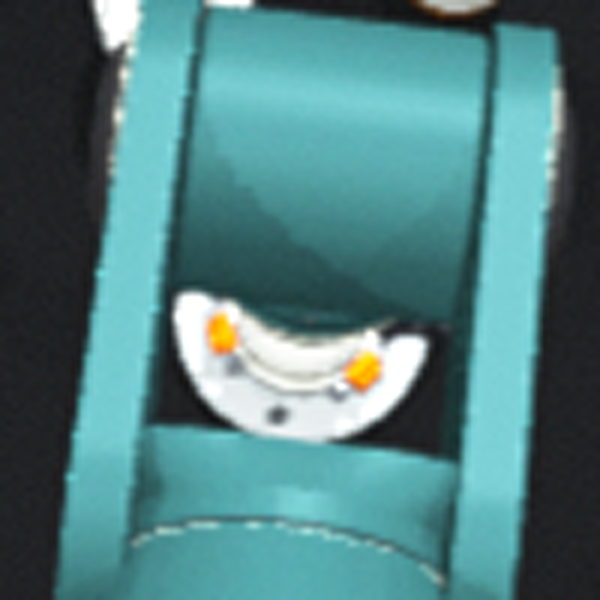

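In f1 the cover sits level on the seat. The front and right catches, at (390,345) and (512,280), stand over its rim. In f2 the two near catches, at (222,333) and (362,370), are back in their original places. The push is steady at about 20 N, so I hand in.

```bash
python3 -c "
from m import *
delta([.5622,-.0382,.048]);print(manip.job_done());delta([.5622,-.0382,.048])"
```

```text
tcp [ 0.5627 -0.0382  0.0488] yaw -14.15 gap 0.246 -> tool cm [-0.05  0.01  0.08] F [-5.6 -0.5 20.5] t 20.57
the job is handed in; nothing more can be done
None
the job is handed in; nothing more can be done
```

The green mount is packed and the job was handed in at 20.6 s, with the gripper still holding the knob and pressing the cover down at about 20 N. I stood the mount upright, face up, in the aluminium base's well. I then gripped the cover by its knob, lowered it between the pins and pressed it home.

**Checks that agreed:**
- **Mount:** both camera views showed it upright and centred in the well before the cover went on.
- **Snap:** the press force rose to at least 8 N, dropped suddenly to −4 N, then rose again firmly on the seat.
- **Height:** the final TCP height of 48.8 mm, less the roughly 33 mm grasp height, puts the rim at about 16 mm, which is the seat height.
- **Catches seen:** the two catches visible from above stood back in their original places, and the cover looked level in the scene view.

**Not fully confirmed:**
- **Far catches:** the arm hid the other two in the top view, so those rest on the height, the level cover and the force.
- **Side force:** about 6 N remained (14 N before I eased it).
- **Camera offset:** the scene camera showed a steady offset of about 1 mm from the predicted positions.

The black mounts, loupe, bottle and look-alikes were not touched.

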